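# Clamp the broken soap dish in the pull-out tray

## Robot

A 6-joint arm with a two-finger parallel gripper is mounted at the origin on the work surface. World frame = base frame: x ahead of the robot, y to its left, z up, the work surface at z = 0. Lengths are in m, angles in rad, forces in N, time in s.
With the tool pointing down it reaches from about 0.375 to 0.925 m from the base axis. Payload 5.7 kg.
Tool frame: the origin (TCP) lies midway between the tips of the shut fingers; the grasp point (between the pads) lies bot.hold_point_z behind it (bot.hold_point_z is the distance from the TCP to the grasp point, in m); x points along the fingers, y is the direction in which the jaws open and shut, and the axes are right-handed (so a half turn about x gives the same grasp; the last joint's range is limited). The gripper opens to 88 mm and grips with 3 to 60 N. Pads are 20 mm wide; open, the fingers measure 115 mm over their backs; the gripper's body (75 mm by 178 mm) begins 61 mm behind the grasp point.
Start: joints at [1.127, 0.359, 1.51, -0, 1.272, -0.115], TCP at [0.194, 0.568, 0.223] pointing down, gripper open.
Joint ranges: [-2.97, 2.97], [-1.01, 2.36], [0.21, 2.38], [-0.96, 4.11], [0.2, 2.71], [-2.98, 2.98]. Speed limits (rad/s): [2.39, 2.39, 3.14, 3.14, 3.14, 3.14].

## Interface

Orientations are given as a rotation vector (axis times angle).
In Python, from station import telemetry, read_camera, calibration, job, bot gives the robot as it stands.
- The arm moves only by the shell command python3 -m creep 'ROWS' [FORCE]. ROWS is JSON, a list of rows, each a list of 7 numbers: the shift along the tool's x, y, z in cm, then the turn, a rotation vector about the tool's x, y, z in rad, then the opening, from 0 (shut) to 1 (fully open). In form: [[x, y, z, ax, ay, az, claw], ...]. A call has 1 to 8 rows; each row is the pose to reach, as a shift and turn from the pose commanded when the call began, along the tool's axes at that moment; what a row does not reach only later rows make up. A row lasts 1/8 s, in which the tool goes at most 62.5 mm and 10.7 degrees, less where a joint would pass 70% of its speed; a pose out of reach is approached as far as the arm can. A call with a gripper value outside its range is refused whole. The fingers move at their own pace and stop on an object; FORCE is the grip in N (left out, the last holds). Time passes only in rows, so rows that repeat a pose let the fingers close. It gives the time, the measured TCP pose, the force and the opening at its end, in the units of the state.
- telemetry.get_obs(): the state, without advancing time (a new reading comes with each control period).
- read_camera(name): name is "side" or "top"; returns the picture (420x560x3 uint8, red, green, blue); there is no depth.
- calibration(name): a dict with "fx", "fy", "cx", "cy" (pixels), "k1" (the pictures are not rectified: a ray, as slopes to the right and down, at radius r is drawn at 1 + k1 r^2 times it, then the intrinsics apply), "position" and "attitude" of the camera in the world. Camera axes: x right, y up, looking along -z (the intrinsics and any distortion apply to the point x, -y, -z); pixel columns grow to the right and rows downward; lengths in m; the calibration is good to about 2 mm. A picture is of the moment at which its call begins. calibration takes no time and is no camera call.
- job.hand_in(): hands the job in, once; it reports no verdict.
The state is a dict: "time": time; "q": joint angles; "qd": joint speeds; "joint_efforts": joint torques, N m; "eef_pos": TCP position; "ee_rot": TCP orientation; "wrist_force": force on the tool from outside, world axes, zero at the start; "moment": the same for the moment, N m; "grip_width": finger opening in m.
Only numpy, scipy, OpenCV 4.12 (cv2) and the standard library are available. Lean on these libraries where they do the work, as an engineer would, in place of code of your own. Each camera call takes 0.05 s, during which the arm holds its last target. There are 200 camera calls.

## Task

Pull the tray of the low grey cabinet out to its stop. In it a one-hand bar clamp lies round a soap dish that has broken in two: pump the clamp's trigger against its handle, and let the trigger alone do the work (no hand on the dish or the far jaw), until the jaws close the break and hold the dish snugly without crushing the ceramic. Finish while still gripping: keep the trigger squeezed against the jaws' resistance, tray out, everything else left where it stands.

Things in the scene. Friction and masses are not known exactly. Their poses are not given: they have to be found in the camera images.
- tray (a joint): How far the tray is pulled out, m: 0 shut, 0.220 at its stop. It slides level and straight along the -x of point tray_handle and takes about 2 N plus a little damping.
- tray_handle (a point): Middle of the bar handle of the tray of a low grey cabinet (290 deep, 420 wide, 85 mm high): a round steel bar, 11 mm thick, 130 mm long along y, 35 mm in front of the tray's front panel, 50 mm above the slab (the cabinet's top is 35 mm higher). Its -x points out of the cabinet (roughly to the robot's left); axes as the tray's, it moves with the tray.
- tray_floor (a point): Point on the tray's floor, 30 mm behind the front panel, midway across, 20 mm above the slab. Axes as point tray_handle. Inside, the tray measures 240 mm (x) by 370 mm (y); its side and rear walls stand 20 mm above the floor, its front panel 56 mm.
- clamp: One-hand ratchet bar clamp, 0.8 kg, loose, lying on its side, 30 mm thick. Origin: on the underside, below the bar's centre line, level with the near pad's face. y runs along the bar to the far jaw, x towards the jaws (rear of the tray), z up. Near jaw, housing (x -43 to 19, y -82 to -12 mm) and handle are one piece; the toothed bar (18 x 8 mm) slides through it and carries the far jaw.
- clamp_grip (a point): Where to squeeze: midway between the outer faces of the handle (+y side) and the released trigger (-y side), 15 mm above the tray's floor; x -76.5, y -37.5 mm in the clamp's frame, axes as the clamp's. Handle and trigger reach along the clamp's -x and are squeezed together along its y. Over both outer faces: 67 mm released, 43 mm fully squeezed. The loose clamp shifts a few mm with each stroke.
- clamp_handle: The clamp's fixed handle, a rounded bar 70 mm long, 22 mm wide, 28 mm high, part of the clamp. Same origin and axes as body clamp; in them it spans x -112 to -42, y -26 to -4, z 1 to 29 mm.
- trigger_blade: The trigger's blade, 64 mm long, 12 mm thick, 22 mm high (z 4 to 26 mm), with a rounded swell 44 mm from its pivot that stands out to 9.5 mm from the blade's centre line on the -y side. Origin on its pivot (x -34, y -49 mm in the clamp's frame); it extends along its own -x, leaning 0.28 rad away from the handle when released, and turns with the trigger.
- clamp_trigger (a joint): Trigger angle, rad: 0 released (a spring returns it), 0.56 fully squeezed towards the handle. Pulling it takes about 3 N at the swell. A full stroke draws the bar in by 8 mm (two teeth), over half a stroke by 4 mm. When the jaws meet the dish it stops short of 0.56; the pads then press with about twice the squeeze on handle and trigger (15 N gives about 30 N), only while it is squeezed.
- clamp_bar (a joint): How far the bar has been drawn in, m: 0 fully open. The opening between the pads is 155 mm minus this. The ratchet lets it only close. Starts between 0.014 and 0.030.
- near_jaw: The clamp's near jaw with its rubber pad, part of the clamp; same origin and axes as clamp. The pad's face lies at y = 0, x 33 to 63 mm, z 2 to 28 mm.
- far_jaw: The far jaw with its rubber pad, on the end of the bar, 30 mm high. Origin under the bar's centre line in the plane of its pad's face, axes as the clamp's. The pad spans x 33 to 63 mm; the jaw reaches back to y = +26 mm.
- near_half: Half of a white ceramic soap dish, by the near pad: 75 mm (x) by 55 mm (y) by 26 mm high, 7 mm walls on three sides, open at the broken edge, 0.13 kg, loose on the tray's floor. Origin: centre of its underside; outer end wall at y = -27.5 mm, broken edge at y = +27.5 mm. It cracks if the pads press with more than 90 N; 15 to 60 N is right.
- far_half: The other half, same size, on the far pad's side, loose. Origin: centre of its underside; broken edge at y = -27.5 mm, outer end wall at y = +27.5 mm. At the start the break gapes 1 to 7 mm.
- near_half_break (a point): Middle of the near half's broken edge, 13 mm above its underside.
- far_half_break (a point): Middle of the far half's broken edge, 13 mm above its underside.
- nail_brush: Bystander: wooden nail brush, 36 x 85 x 24 mm, loose in the rear of the tray on the clamp's -y side. Origin: centre of its underside.
- pump_bottle: Bystander: plastic pump bottle with a press head, 68 mm across, 186 mm high, on the slab. Origin: centre of its underside.
- scraper: Bystander: steel scraper with a wooden handle, 195 mm long, lying on the slab. Origin: under the root of its blade.
- soap_dish: Bystander: whole ceramic soap dish, 85 x 120 x 26 mm, with a bar of soap in it, on the slab. Origin: centre of its underside.
- black_basin: Bystander: black plastic basin, 350 mm across, 115 mm high, on the slab. Origin: centre of its underside.
- red_basin: Bystander: red plastic basin, 280 mm across, standing in the black one. Origin: centre of its underside.
- scrub_brush: Bystander: wooden scrubbing brush, 55 x 165 x 40 mm, on the cabinet's top. Origin: centre of its underside.
- steel_cup: Bystander: steel cup, 72 mm across, 85 mm high, on the cabinet's top. Origin: centre of its underside.

How it is judged:
By the outcome, as a careful person would: the job done as asked, in the order asked, and still so for the second after the job is handed in, while the arm keeps its last pose, push and grip.
It also fails if it takes over 69 s, if anything falls off the work surface, if the arm or the gripper's body presses on something with over 40 N, if the wrist force passes 120 N, or if a joint passes its speed limit or range.

## Working session

There is one attempt and no reset: what is moved stays moved. The work goes in short steps, Python scripts to look and compute and a shell command to move; the robot and the scene stay as the last step left them, time stands still between calls to the robot, and variables do not carry over. Pictures are saved under pics/ and viewed, about 8 in all and at most 12, crops included, and the job is handed in when it is done.

```bash
mkdir -p pics; ls; cat > h.py <<'E'
import numpy as np, cv2
from scipy.spatial.transform import Rotation as R
from station import telemetry, read_camera, calibration, job, bot
def cam(n):
    c=calibration(n); a=np.array(c['attitude'],float)
    M=a if a.shape==(3,3) else (R.from_rotvec(a).as_matrix() if a.size==3 else R.from_quat(a).as_matrix())
    return c,M
def ray(n,u,v):
    c,M=cam(n); xd=(u-c['cx'])/c['fx']; yd=(v-c['cy'])/c['fy']; x,y=xd,yd
    for _ in range(30):
        s=1+c['k1']*(x*x+y*y); x,y=xd/s,yd/s
    d=M@np.array([x,-y,-1]); return np.array(c['position']),d
def atz(n,u,v,z):
    p,d=ray(n,u,v); return p+d*(z-p[2])/d[2]
def proj(n,P):
    c,M=cam(n); q=M.T@(np.array(P)-c['position']); x,y=q[0]/-q[2],-q[1]/-q[2]; s=1+c['k1']*(x*x+y*y)
    return np.array([c['cx']+c['fx']*x*s,c['cy']+c['fy']*y*s])
def snap(n,f,crop=None,k=1):
    im=read_camera(n)[:,:,::-1]
    if crop: a,b,c,d=crop; im=im[b:d,a:c]
    cv2.imwrite('pics/'+f,cv2.resize(im,None,fx=k,fy=k,interpolation=cv2.INTER_CUBIC))
E
python3 - <<'E'
from h import *
for n in('top','side'): print(calibration(n)); 
snap('top','a_top.png',k=1.4); snap('side','a_side.png',k=1.4)
print(telemetry.get_obs(), bot.hold_point_z)
E
```

```text
pics
{'fx': 459.3624451059174, 'fy': 459.3624451059174, 'cx': 283.1475969206443, 'cy': 215.98748045575218, 'k1': -0.13484758378953737, 'position': array([0.32500694, 0.09332744, 1.50040953]), 'attitude': array([ 0.11475071, -0.10115659, -1.5437461 ])}
{'fx': 477.43087953073785, 'fy': 477.43087953073785, 'cx': 275.9383386031332, 'cy': 206.68961725334185, 'k1': -0.14339957355604246, 'position': array([ 0.3600484 , -0.72497398,  0.99089299]), 'attitude': array([ 0.7620497 , -0.0669712 , -0.21855963])}
{'time': 0.1, 'q': array([ 1.12688319e+00,  3.59400816e-01,  1.51133521e+00, -7.92028800e-06,
        1.27252983e+00, -1.15105818e-01]), 'qd': array([-0.00089378, -0.00223042, -0.00180348, -0.00033916,  0.00092333,
        0.00141396]), 'joint_efforts': array([ 3.02932731e-04, -5.16358316e+01, -2.71408582e+01,  6.75723818e-02,
        2.78218696e-02, -6.69442102e-05]), 'eef_pos': array([0.19348435, 0.56726852, 0.22190863]), 'ee_rot': array([ 0.256779  ,  1.55580578, -0.25931806]), 'wrist_force': array([-0.83080774,  0.05577032, -0.47869007]), 'moment': array([ 0.0239078 , -0.01182373,  0.01895554]), 'grip_width': 0.08811925456532275} 0.0187
```

View pics/a_top.png

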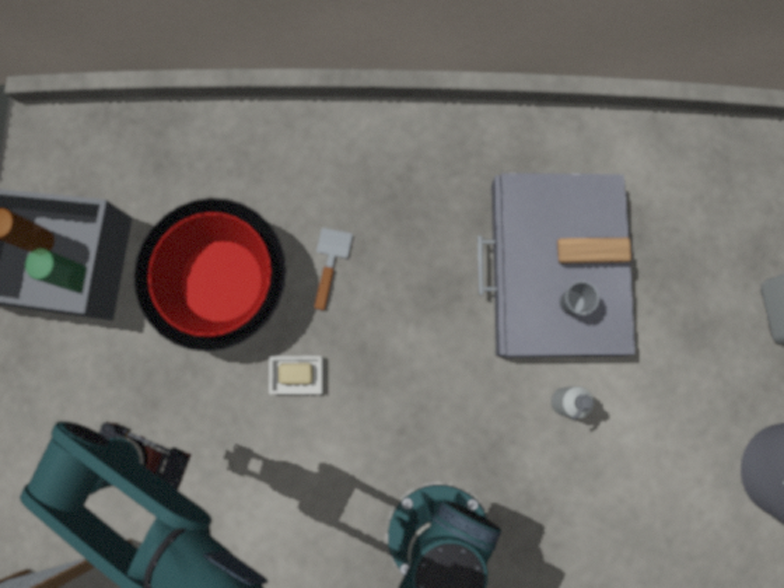

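View pics/a_side.png

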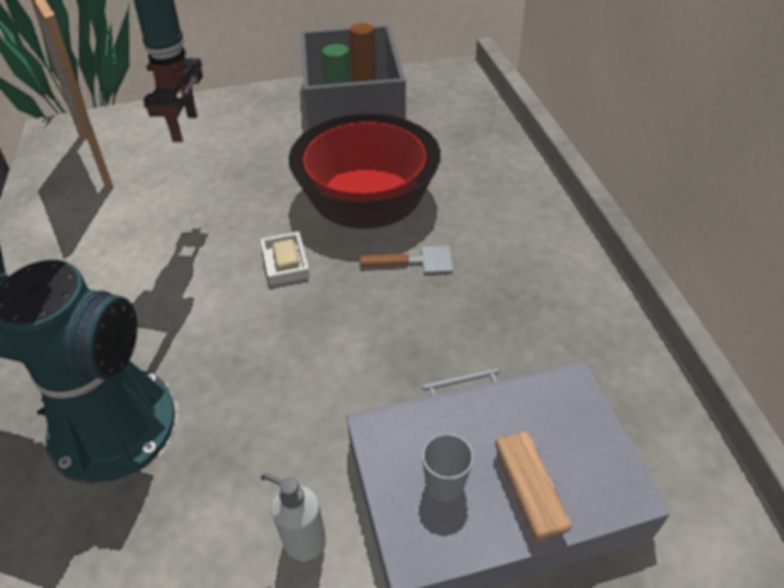

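Top view: the handle runs from (480,238) to (484,293), the cabinet top is at right and the basins at left. Side view: the handle runs from (425,387) to (497,373).

```bash
python3 - <<'E'
from h import *
k=1.4
for n,pts in (('top',[(480,238),(484,293)]),('side',[(497,373),(425,387)])):
    P=[atz(n,u/k,v/k,.05) for u,v in pts]; print(n,P,np.mean(P,0),np.linalg.norm(P[0]-P[1]))
Q=[atz('top',u/k,v/k,.085) for u,v in [(495,175),(500,355),(634,353),(625,176)]]
print(Q); 
S=[atz('side',u/k,v/k,.085) for u,v in [(349,414),(588,366),(664,512)]]
print(S)
o=telemetry.get_obs(); print(R.from_rotvec(o['ee_rot']).as_matrix())
E
```

```text
top [array([ 0.6812584 , -0.08131864,  0.05      ]), array([ 0.55258992, -0.09112825,  0.05      ])] [ 0.61692416 -0.08622344  0.05      ] 0.12904187390594402
side [array([ 0.68417318, -0.0857615 ,  0.05      ]), array([ 0.55455497, -0.08451742,  0.05      ])] [ 0.61936408 -0.08513946  0.05      ] 0.12962418260791844
[array([ 0.82279362, -0.11152661,  0.085     ]), array([ 0.40970513, -0.12311169,  0.085     ]), array([ 0.41974303, -0.42601534,  0.085     ]), array([ 0.83182621, -0.41799288,  0.085     ])]
[array([ 0.41551341, -0.13102772,  0.085     ]), array([ 0.82818559, -0.13364647,  0.085     ]), array([ 0.82917775, -0.41109126,  0.085     ])]
[[-7.11764160e-04  3.22911675e-01  9.46428837e-01]
 [-1.51428297e-03  9.46427644e-01 -3.22912407e-01]
 [-9.99998600e-01 -1.66299855e-03 -1.84653627e-04]]
```

```bash
cat >> h.py <<'E'
def go(P,yaw):
    "shift (cm) and turn to put grasp point at P, pointing down, jaw axis at yaw (mod pi)"
    o=telemetry.get_obs(); T=R.from_rotvec(o['ee_rot']).as_matrix()
    best=None
    for s in (0,np.pi):
        y=np.array([np.cos(yaw+s),np.sin(yaw+s),0]); x=np.array([0,0,-1.]); W=np.stack([x,y,np.cross(x,y)],1)
        r=R.from_matrix(T.T@W).as_rotvec()
        if best is None or np.linalg.norm(r)<np.linalg.norm(best): best=r
    tcp=np.array(P)+[0,0,-bot.hold_point_z]
    print('shift',np.round(T.T@(tcp-o['eef_pos'])*100,2),'turn',np.round(best,3),'yaw now',np.degrees(np.arctan2(T[1,1],T[0,1])))
    print('t',o['time'],'tcp',np.round(o['eef_pos'],4),'F',np.round(o['wrist_force'],1),'w',round(o['grip_width'],4))
E
python3 -c "
from h import *
go([.618,-.086,.14],np.radians(91)); go([.618,-.086,.05],np.radians(91))"
```

```text
shift [ 10.13 -48.1   61.27] turn [-0.346 -0.     0.002] yaw now 71.16087060636158
t 0.1 tcp [0.1935 0.5673 0.2219] F [-0.8  0.1 -0.5] w 0.0881
shift [ 19.13 -48.09  61.28] turn [-0.346 -0.     0.002] yaw now 71.16087060636158
t 0.1 tcp [0.1935 0.5673 0.2219] F [-0.8  0.1 -0.5] w 0.0881
```

```bash
python3 -m creep '[[0,-4,5,-0.1,0,0,0.3],[0,-8,10,-0.2,0,0,0.3],[0,-12,15,-0.346,0,0,0.3],[0,-16,20,-0.346,0,0,0.3],[0,-20,25,-0.346,0,0,0.3],[0,-24,30,-0.346,0,0,0.3],[0,-28,35.5,-0.346,0,0,0.3],[0,-32,41,-0.346,0,0,0.3]]'
python3 -c "
from h import *
go([.618,-.086,.14],np.radians(91))"
```

```text
time: 1.1
eef_pos: [0.4675, 0.1472, 0.2226]
ee_rot: [-0.013, 1.571, 0.013]
wrist_force: [0.4, 0.9, -0.3]
grip_width: 0.0264
shift [ 10.13 -23.58  14.65] turn [-0. -0. -0.] yaw now 90.97770626902422
t 1.1 tcp [0.4675 0.1472 0.2226] F [ 0.4  0.9 -0.3] w 0.0264
```

```bash
python3 -m creep '[[0,-5,3.2,0,0,0,0.3],[2,-10,6.5,0,0,0,0.3],[4,-15,9.7,0,0,0,0.3],[7,-20,12.9,0,0,0,0.3],[10,-23.6,14.7,0,0,0,0.3],[10,-23.6,14.7,0,0,0,0.3]]'
python3 -c "
from h import *
go([.618,-.086,.05],np.radians(91))
snap('side','b.png',(260,200,420,320),4)
for d in (.0,-.05): print(proj('side',[.618,-.086+d,.05]))"
```

```text
time: 1.85
eef_pos: [0.6171, -0.0869, 0.1193]
ee_rot: [-0.01, 1.575, 0.011]
wrist_force: [0.3, 0.1, 0.6]
grip_width: 0.0263
shift [8.8  0.08 0.13] turn [-0.004 -0.005 -0.001] yaw now 90.79067255170168
t 1.85 tcp [ 0.6171 -0.0869  0.1193] F [0.3 0.1 0.6] w 0.0263
[329.10028949 271.80349233]
[335.29365245 288.58172448]
```

View pics/b.png

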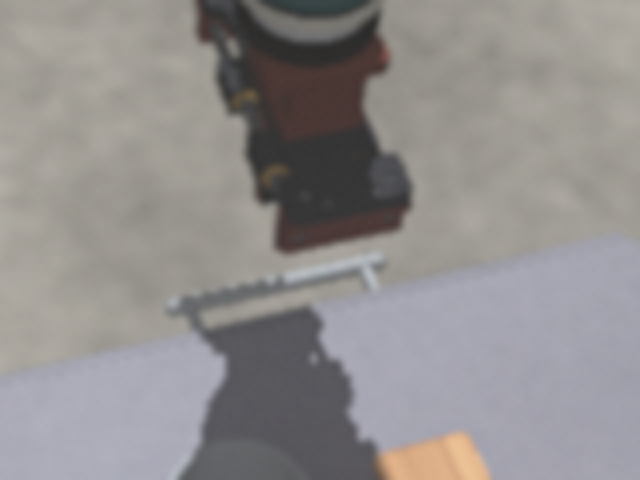

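The handle midpoint is seen at (329,271), as predicted. Descend and grip.

```bash
python3 -m creep '[[3,0.2,0.1,0,0,0,0.3],[6,0.2,0.1,0,0,0,0.3],[8.8,0.2,0.1,0,0,0,0.3],[8.8,0.2,0.1,0,0,0,0.3],[8.8,0.2,0.1,0,0,0,0],[8.8,0.2,0.1,0,0,0,0],[8.8,0.2,0.1,0,0,0,0]]' 15
python3 -c "
from h import *
go([.618-.006,-.086+.22,.05],np.radians(91))"
```

```text
time: 2.78
eef_pos: [0.62, -0.0823, 0.0364]
ee_rot: [-0.014, 1.568, 0.013]
wrist_force: [0.4, 1.4, 7.2]
grip_width: 0.0106
shift [ 0.5  21.64 -0.43] turn [-0.     0.003  0.   ] yaw now 90.99069540095547
t 2.775 tcp [ 0.62   -0.0823  0.0364] F [0.4 1.4 7.2] w 0.0106
```

```bash
python3 -m creep '[[-0.3,2,0,0,0,0,0],[-0.3,5,0,0,0,0,0],[-0.3,8,0,0,0,0,0],[-0.3,11,0,0,0,0,0],[-0.3,14,0,0,0,0,0],[-0.3,17,0,0,0,0,0],[-0.3,19.5,0,0,0,0,0],[-0.3,21,0,0,0,0,0]]'
python3 -m creep '[[0,0.5,0,0,0,0,0],[0,0.9,0,0,0,0,0],[0,1.2,0,0,0,0,0],[0,1.4,0,0,0,0,0]]'
```

```text
time: 3.78
eef_pos: [0.6137, 0.1282, 0.037]
ee_rot: [-0.015, 1.573, 0.014]
wrist_force: [-1.1, -3.5, -6.5]
grip_width: 0.0105
time: 4.28
eef_pos: [0.6135, 0.1378, 0.037]
ee_rot: [-0.019, 1.574, 0.01]
wrist_force: [-3.9, -18.4, -6.9]
grip_width: 0.0104
```

Tray travel is 0.220 m and it is pressing on the stop. Release, lift and move aside to look.

```bash
python3 -m creep '[[0,-0.3,0,0,0,0,0.25],[0,-0.3,0,0,0,0,0.25],[-4,-0.3,0,0,0,0,0.25],[-9,-0.3,0,0,0,0,0.3],[-13,5,0,0,0,0,0.6],[-15,10,0,0,0,0,0.9],[-15,15,-3,0,0,0,0.9],[-15,18,-5,0,0,0,0.9]]'
python3 - <<'E'
from h import *
o=telemetry.get_obs();print(o['eef_pos'],o['wrist_force'])
snap('top','c_top.png',(225,85,395,275),4.2-1.1); snap('side','c_side.png',(210,140,420,320),3.3)
E
```

```text
time: 5.28
eef_pos: [0.562, 0.324, 0.1895]
ee_rot: [-0.012, 1.567, 0.017]
wrist_force: [0.3, -0.2, -0.6]
grip_width: 0.0632
[0.56197527 0.32404903 0.18945212] [ 0.26677761 -0.20007466 -0.63448164]
```

View pics/c_top.png

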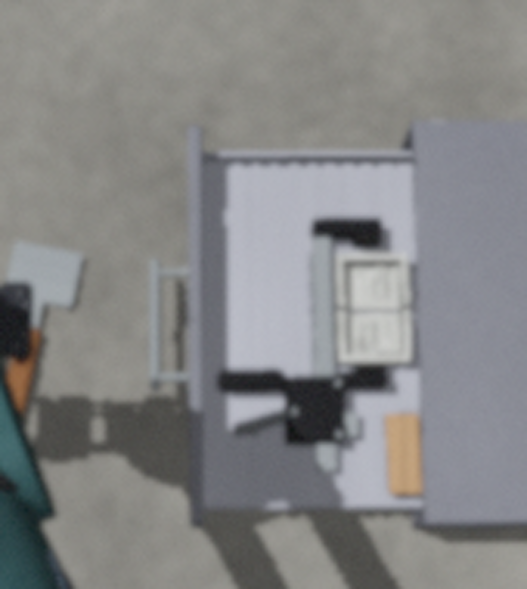

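View pics/c_side.png

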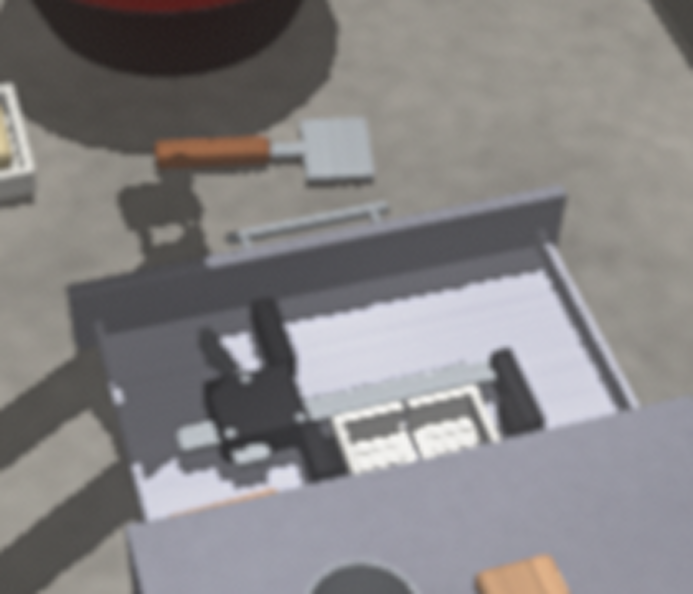

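Top crop (×3.1, offset 225,85): handle end at (219,381), bar centre line from (324,240) to (323,372), trigger tip at (237,430), and the break gap near y≈308. The far pad face is near y≈245 and the near one near y≈367. The side crop shows the same arrangement.

```bash
python3 - <<'E'
from h import *
t=lambda u,v,z: atz('top',225+u/3.1,85+v/3.1,z)[:2]
s=lambda u,v,z: atz('side',210+u/3.3,140+v/3.3,z)[:2]
print('handle end top',t(219,381,.045),'handle at 275',t(275,381,.049))
print('handle end side', s(264,300,.048))
b0,b1=t(324,240,.04),t(323,372,.04); print('bar',b0,b1)
print('bar side',s(497,372,.04),s(308,408,.04))
print('trig tip top',t(237,430,.046),'side',s(207,333,.046))
print('housing lower left',t(287,442,.05),'upper right',t(344,376,.05))
print('far jaw L/R',t(315,229,.05),t(380,232,.05),'near tip',t(388,377,.05))
print('panel y',t(190,130,.076),t(196,520,.076))
yb=(b0-b1)/np.linalg.norm(b0-b1); print('yaw of clamp y',np.degrees(np.arctan2(yb[1],yb[0])))
for a in (0,1.5,3):
    a=np.radians(a); Y=np.array([np.cos(a),np.sin(a)]); X=np.array([Y[1],-Y[0]])
    he=t(219,381,.045); print('grip',he+X*(112-76.5)+Y*(-37.5+15))
E
```

```text
handle end top [0.5539816  0.06909598] handle at 275 [0.55473831 0.01139145]
handle end side [0.55792996 0.06489236]
bar [ 0.70802842 -0.03867593] [ 0.5668397  -0.03891232]
bar side [ 0.71549297 -0.04163656] [ 0.56601297 -0.04020134]
trig tip top [0.5032615  0.04952225] side [0.50717564 0.04414914]
housing lower left [ 0.49159965 -0.00185743] upper right [ 0.56153038 -0.05977408]
far jaw L/R [ 0.71704894 -0.02822129] [ 0.71565251 -0.09664665] near tip [ 0.56160108 -0.10538232]
panel y [0.81349258 0.1052506 ] [0.40798741 0.08959537]
yaw of clamp y 0.09592942962535043
grip [-21.9460184  -35.43090402]
grip [-21.00902655 -36.0077204 ]
grip [-20.05725649 -36.55981152]
```

```bash
python3 -c "
from h import *
print(telemetry.get_obs()['q'])
go([.535,.033,.14],np.radians(.5)); go([.535,.033,.0427],np.radians(.5))"
```

```text
[ 0.41737783  0.45444305  1.44270911  0.00196639  1.2418468  -1.17499335]
shift [  6.68 -29.13  -3.17] turn [-1.559e+00  3.000e-03 -1.000e-03] yaw now 91.20002010404674
t 5.375 tcp [0.5605 0.3247 0.1889] F [ 0.2 -0.2  0. ] w 0.0708
shift [ 16.41 -29.15  -3.19] turn [-1.559e+00  3.000e-03 -1.000e-03] yaw now 91.20002010404674
t 5.375 tcp [0.5605 0.3247 0.1889] F [ 0.2 -0.2  0. ] w 0.0708
```

```bash
python3 -m creep '[[0,-3,0,0.18,0,0,0.98],[0,-7,-0.5,0.36,0,0,0.98],[0,-11,-1,0.54,0,0,0.98],[0,-15,-1.5,0.72,0,0,0.98],[0,-19,-2,0.9,0,0,0.98],[1,-23,-2.5,1.08,0,0,0.98],[3,-27,-3,1.26,0,0,0.98],[6,-29.1,-3.2,1.44,0,0,0.98]]'
python3 -m creep '[[0,0,0,0.15,0,0,0.98],[0,0,0,0.15,0,0,0.98]]' 12
python3 -c "
from h import *
go([.535,.033,.0427],np.radians(.5)+np.pi*0)
snap('top','d.png',(225,85,395,275),3.1)
print((proj('top',[.535,.033,.045])-[225,85])*3.1)"
```

```text
time: 6.38
eef_pos: [0.537, 0.0264, 0.1288]
ee_rot: [1.107, 1.267, -1.102]
wrist_force: [0.4, 0.4, -0.6]
grip_width: 0.0861
time: 6.62
eef_pos: [0.536, 0.0281, 0.1281]
ee_rot: [1.211, 1.207, -1.21]
wrist_force: [0.1, -0.7, -0.3]
grip_width: 0.086
shift [10.41 -0.12 -0.49] turn [-0.011  0.    -0.002] yaw now -0.1264919013006295
t 6.625 tcp [0.536  0.0281 0.1281] F [ 0.1 -0.7 -0.3] w 0.086
[253.56173025 399.98605442]
```

View pics/d.png

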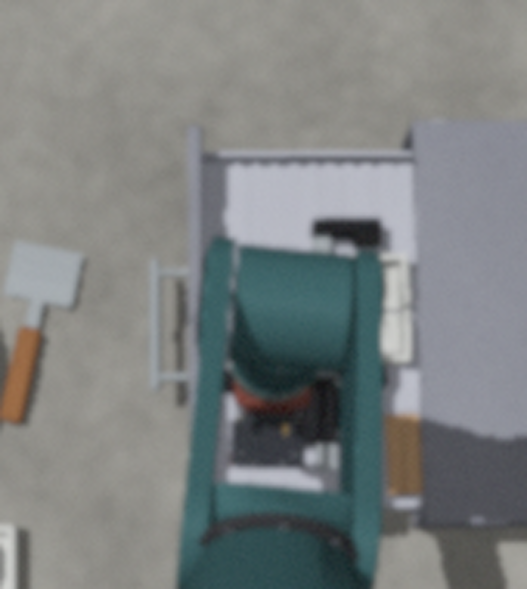

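Top view is mostly blocked by the arm; clamp and dish are still in place. Descend.

```bash
python3 -m creep '[[3,-0.1,-0.5,0,0,0,0.98],[6,-0.1,-0.5,0,0,0,0.98],[8,-0.1,-0.5,0,0,0,0.98],[9.7,-0.1,-0.5,0,0,0,0.98],[9.7,-0.1,-0.5,0,0,0,0.98]]'
python3 -c "
from h import *
go([.535,.033,.0427],np.radians(.5))
snap('side','e.png',(230,180,400,310),4)"
```

```text
time: 7.3
eef_pos: [0.5339, 0.0344, 0.0303]
ee_rot: [1.208, 1.21, -1.209]
wrist_force: [0.1, -0.6, 0.3]
grip_width: 0.0861
shift [0.63 0.11 0.14] turn [-0.008  0.     0.001] yaw now 0.049987226975115324
t 7.3 tcp [0.5339 0.0344 0.0303] F [ 0.1 -0.6  0.3] w 0.0861
```

View pics/e.png

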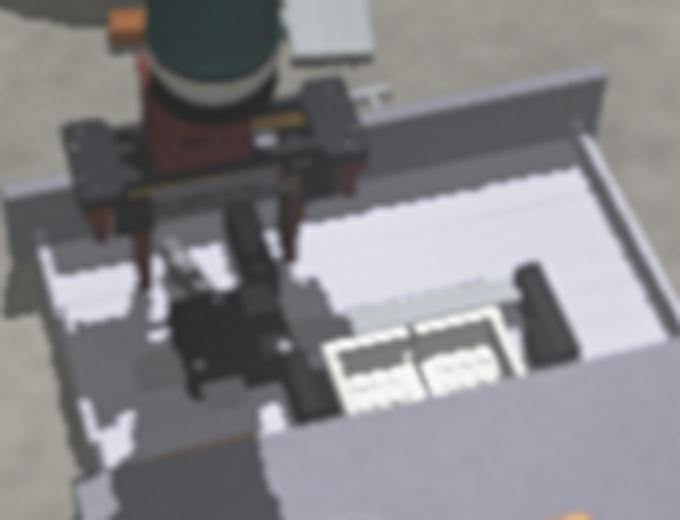

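The fingers straddle the trigger and handle (finger tips at (142,285) and (290,258), trigger at (180,255), handle at (250,245)). Lower a bit and make the first stroke.

```bash
python3 -m creep '[[0.6,0.1,0,0,0,0,0.98],[0.6,0.1,0,0,0,0,0.75],[0.6,0.1,0,0,0,0,0.75]]' 12
python3 -m creep '[[0,0.4,0,0,0,0,0.66],[0,0.8,0,0,0,0,0.57],[0,1.1,0,0,0,0,0.4],[0,1.1,0,0,0,0,0.4],[0,1.1,0,0,0,0,0.4]]' 12
```

```text
time: 7.72
eef_pos: [0.5352, 0.0342, 0.025]
ee_rot: [1.211, 1.208, -1.21]
wrist_force: [-0.3, -0.5, -0.2]
grip_width: 0.0692
time: 8.35
eef_pos: [0.5472, 0.0341, 0.0249]
ee_rot: [1.211, 1.207, -1.209]
wrist_force: [4.6, 2.0, -0.3]
grip_width: 0.0424
```

Full stroke reached. Release and repeat.

```bash
python3 -m creep '[[0,-0.4,0,0,0,0,0.6],[0,-0.9,0,0,0,0,0.72],[0,-1.2,0,0,0,0,0.84],[0,-1.2,0,0,0,0,0.84]]' 12
python3 -m creep '[[0,0,0,0,0,0,0.75],[0,0.4,0,0,0,0,0.66],[0,0.8,0,0,0,0,0.57],[0,1.2,0,0,0,0,0.4],[0,1.2,0,0,0,0,0.4],[0,1.2,0,0,0,0,0.4]]' 12
python3 -c "
from h import *
snap('side','f.png',(230,180,400,310),4)"
```

```text
time: 8.85
eef_pos: [0.5313, 0.0342, 0.0242]
ee_rot: [1.209, 1.211, -1.214]
wrist_force: [0.2, -0.6, 0.0]
grip_width: 0.0735
time: 9.6
eef_pos: [0.5463, 0.0343, 0.0245]
ee_rot: [1.211, 1.208, -1.21]
wrist_force: [-0.3, 0.9, -4.1]
grip_width: 0.0423
```

View pics/f.png

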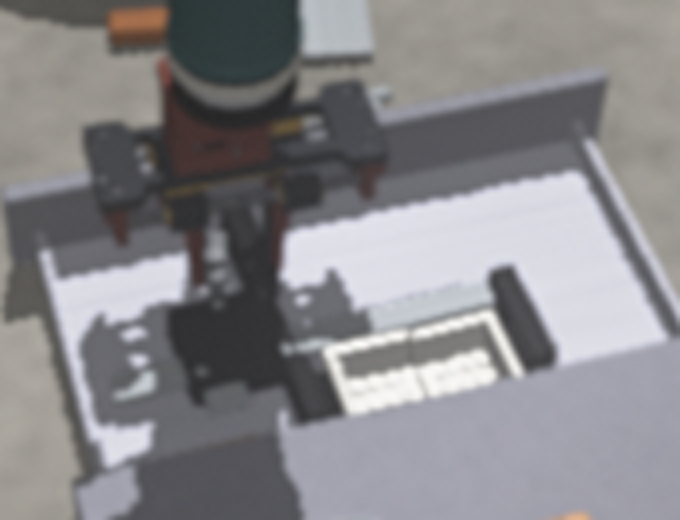

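The far jaw moved in from (530,265) to (500,270) and is nearly on the far half. Continue pumping.

```bash
python3 -m creep '[[0,-0.4,0,0,0,0,0.6],[0,-0.9,0,0,0,0,0.72],[0,-1.2,0,0,0,0,0.84],[0,-1.2,0,0,0,0,0.84]]' 12
python3 -m creep '[[0,0,0,0,0,0,0.75],[0,0.4,0,0,0,0,0.66],[0,0.8,0,0,0,0,0.57],[0,1.2,0,0,0,0,0.4],[0,1.2,0,0,0,0,0.4],[0,1.2,0,0,0,0,0.4]]' 12
```

```text
time: 10.15
eef_pos: [0.5332, 0.0342, 0.0248]
ee_rot: [1.21, 1.209, -1.211]
wrist_force: [-0.7, -0.3, 0.2]
grip_width: 0.0735
time: 10.9
eef_pos: [0.5427, 0.0345, 0.0242]
ee_rot: [1.208, 1.213, -1.215]
wrist_force: [-8.0, 2.2, 5.4]
grip_width: 0.0495
```

```bash
python3 -m creep '[[0,-0.3,0,0,0,0,0.4],[0,-0.3,0,0,0,0,0.4],[0,-0.3,0,0,0,0,0.4],[0,-0.3,0,0,0,0,0.4]]' 15
python3 -c "
from h import *
snap('side','g.png',(270,220,400,310),5)"
```

```text
time: 11.4
eef_pos: [0.5426, 0.0343, 0.0244]
ee_rot: [1.21, 1.209, -1.211]
wrist_force: [-2.4, 1.5, -3.0]
grip_width: 0.0496
```

View pics/g.png

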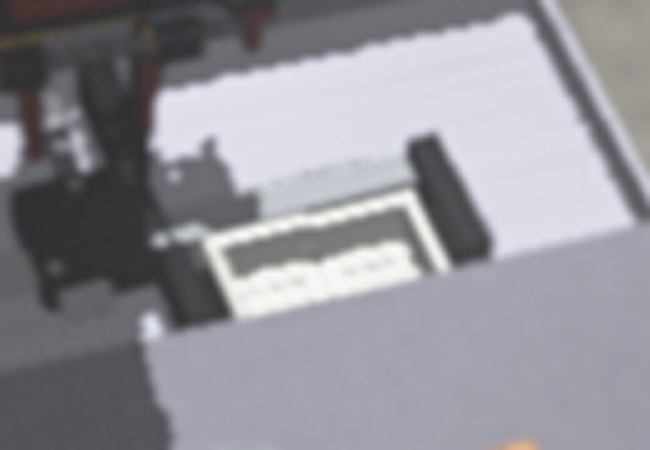

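The break is closed, both pads sit on the dish, and the width didn't change from 12 N to 15 N, so the dish is what stops the trigger. Quick check that the tray hasn't moved, then hand in.

```bash
python3 - <<'E'
from h import *
snap('top','z.png',(225,85,395,275),3.1)
a=cv2.imread('pics/c_top.png');b=cv2.imread('pics/z.png')
t=a[120:250,185:235]; r=cv2.matchTemplate(b[100:280,165:260],t,cv2.TM_CCOEFF_NORMED); print(cv2.minMaxLoc(r),'expect (20,20)')
t=a[400:500,380:425]; r=cv2.matchTemplate(b[380:520,360:450],t,cv2.TM_CCOEFF_NORMED); print(cv2.minMaxLoc(r),'brush')
o=telemetry.get_obs(); print(o['time'],o['grip_width'],o['wrist_force']); print(job.hand_in())
E
```

```text
(-0.6184549331665039, 0.9757957458496094, (0, 5), (23, 20)) expect (20,20)
(-0.2496008723974228, 0.6783868670463562, (45, 40), (22, 22)) brush
11.5 0.04970361961804183 [-1.5164108   1.81298854 -2.3915138 ]
the job is handed in; nothing more can be done
None
```

I pulled the tray out 0.220 m by its measured travel, until it pressed on the stop with about 18 N. I then pumped the clamp trigger and handed in at 11.5 s, still squeezing at 15 N.

- **Pumping:** I made two full strokes, each down to about 42 mm over handle and trigger. The third stopped short at 49.6 mm. The hand touched only the handle and trigger.
- **Clamp on the dish:** the last side picture shows the break closed and both pads against the dish. Raising the squeeze from 12 to 15 N did not change the width, so the dish is stopping the trigger. By the stated ratio, 15 N gives about 30 N at the pads; I did not measure that force. The wrist force was about 3 N.
- **Tray, not fully confirmed:** just before handing in, an image match of the front panel in the top view was about one camera pixel (roughly 3 mm) off inwards. I did not follow this up. It may only be shadow or pixel noise, but the tray could have crept a few millimetres off its stop.
- **Nail brush, weak check:** its match was also weak (0.68, under the arm's shadow), with an offset of under one pixel. I saw no sign that it had been disturbed.

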